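# Reset the tripped breaker on the power box by the basin

### The job

One of the two breakers on the power box on the stool has tripped: its handle has stopped about half-way. Reset it as an electrician would: push the handle fully off, against its spring, until the latch takes, then throw it fully on so that it stays on when you let go. Do not force the handle, leave the other breaker on, and do not disturb the pots and the other things around.

Things in the scene. Friction and masses are not known exactly. Their poses are not given: they have to be found in the camera images.
- breaker: The tripped breaker, fixed in the box face. White plate 84 (x) x 66 (y) mm, 6 mm thick; its middle, 66 x 60 mm, stands 12 mm above the box face, and the handle comes up through a slot in it. Origin: its centre, in the plane of the box face (world z about 180 mm). z up; the handle swings along x: OFF towards -x (green mark), ON towards +x (red mark).
- handle_tip (a point): Middle of the handle's end face. Tripped, it is within 13 mm of upright (x = 0 in the breaker's frame). The hard stops lie 0.43 rad (24 mm at the tip) either side of upright, but a handle sits up to 0.14 rad (8 mm) askew on its spindle, one way or the other, which shifts middle and both stops together; the tripped handle rests loosely and does not show it: the stops must be found by feel.
- other_breaker: The other breaker, just like the first and 80 mm beside it, its handle ON; the same frame.
- other_tip (a point): Middle of the end face of the other breaker's handle, which leans to ON (+x) and must stay there.
- powerbox: Grey plastic box, 220 (x) x 200 (y) mm, 90 mm high, lying face up on a wooden stool 90 mm high. Origin: centre of its underside. Two breakers with black handles sit in its top face side by side, centres 80 mm apart along y; which one has tripped varies. Blue sockets on its +x side. Does not move.
- degchi: Round aluminium pot, 192 mm across the rim, 98 mm high, on the stool; origin under its centre. Bystander.
- cooker_lid: Stainless steel pressure cooker lid, 212 mm across, black handle 150 mm long towards its -x with a red press button; 60 mm high at the weight. Origin under the centre of the disc. Bystander.
- bowls: Stack of three steel bowls, 120 mm across, 66 mm high; origin under its centre. Bystander.
- brush: Blue plastic scrub brush, 150 x 52 mm, 63 mm high with its grip; origin under its centre. Bystander, on the stool behind the box.
- handle: Handle of the tripped breaker: straight black bar, 10 mm thick (x) and 22 mm wide (y), its z axis along the bar. Origin: the pivot, 10 mm below the box face in the middle of the breaker; it turns about y. The tip is 57 mm from the pivot, so an upright handle stands 35 mm above the white plate. It breaks if pushed with more than 20 N.
- off_mark (a point): Green mark at the OFF end of the slot, 12 mm above the box face. Pushed to OFF the handle goes easily at first; over the last 8 mm of the tip's travel a spring resists with up to 7 to 14 N (pushing 40 to 45 mm from the pivot). Some 4 mm before the stop the latch snaps in and the resistance drops; then comes the hard stop, and the handle stays OFF. Let go sooner, it is still tripped.
- on_mark (a point): Red mark at the ON end of the slot, 12 mm above the box face. While tripped, the handle meets a hard block 0.05 rad to the ON side of its middle. From OFF with the latch set, throwing it takes 4 to 8 N (40 to 45 mm from the pivot), less towards the middle; go up and over with its end, which rises 9 mm: rubbing along the bar adds force. Some 10 mm past the middle it snaps to ON and stays.

How it is judged (in metres and radians):
On the way, in this order (a step that is already met when the one before it is completed fails the run):
1. the tripped handle is pushed over to OFF: its tip at least 14 mm to the OFF side of upright (x of handle_tip in the frame of breaker below -0.014 m), for 0.1 s.
2. the handle is thrown over to ON: its tip at least 14 mm to the ON side of upright (only possible once the latch has been set at the OFF stop) (x of handle_tip in the frame of breaker above 0.014 m), for 0.2 s.
At the end, for the whole second after the job is handed in: The handle that had tripped stands ON by itself, its tip at least 14 mm to the ON side of upright; the other breaker's handle is still ON (also at least 14 mm); the pots and the other things are at rest where they were (within 30 mm) (x of handle_tip in the frame of breaker above 0.014 m and x of other_tip in the frame of other_breaker above 0.014 m and linear speed of each of degchi, cooker_lid, bowls, brush below 0.02 m/s); the robot touches nothing.
It fails at once if the tripped breaker's handle is forced: the robot presses on it with more than 20 N (contact force between any of the fingers, the arm and handle above 20 N).
It fails at once if the other breaker's handle is moved: its tip by more than 8 mm (distance of other_tip from where it was at the start of the episode above 0.008 m).
It fails at once if a bystander on the stool (pot, lid, bowls, brush) is moved by more than 30 mm (distance of any of degchi, cooker_lid, bowls, brush from where it was at the start of the episode above 0.03 m).
It also fails if it takes over 58 s, if anything falls off the work surface, if the arm or the gripper's body presses on something with over 40 N, if the wrist force passes 120 N, or if a joint passes its speed limit or range.

### The arm

A 6-joint arm with a two-finger parallel gripper is mounted at the origin on the work surface. World frame = base frame: x ahead of the robot, y to its left, z up, the work surface at z = 0. Lengths are in mm, angles in rad, forces in N, time in s.
With the tool pointing down it reaches from about 325 to 850 mm from the base axis. Payload 15.5 kg.
Tool frame: the origin (TCP) lies on the centre line of the jaws, within the pads' length; the fingertips stand 22 mm ahead of it and the grasp point (between the pads) lies 3 mm ahead of it; z points along the fingers, y is the direction in which the jaws open and shut (so a half turn about z gives the same grasp; the last joint's range is limited). The gripper opens to 91 mm and grips with 3 to 60 N. Pads are 32 mm wide; open, the fingers measure 118 mm over their backs; the gripper's body (76 mm by 178 mm) begins 60 mm behind the grasp point.
Start: joints at [-0.096, 0.494, 1.345, -0, 1.302, -0.096], TCP at [625.001, 0.003, 235.915] pointing down, gripper open.
Joint ranges: [-2.91, 2.91], [-0.82, 2.16], [0.22, 2.67], [-1.22, 4.37], [0.12, 2.79], [-3.08, 3.08]. Speed limits (rad/s): [1.89, 1.89, 2.57, 3.01, 3.01, 3.01].

### API

Orientations are given as [roll, pitch, yaw] about the fixed x, y, z axes, in that order (R = Rz(yaw) Ry(pitch) Rx(roll)).
In Python, from rig import env gives the robot as it stands. Calls block until the motion is done:
- env.reach(position, orientation): joint-space move of the TCP to a pose.
- env.movel(position, attitude=None, vel=150, force_limit=None): straight line of the TCP; attitude=None keeps the orientation; vel is the mean speed in mm/s. With force_limit (N) it stops when the force on the tool has changed by that much, and returns True; else False.
- env.movej(angles): joint-space move.
- env.grip(opening): finger opening in mm; the grip force is fixed at half the most; returns when the fingers have stopped.
- env.sleep(seconds).
- env.ik(position, orientation): joint angles nearest the present ones, or None.
- env.get_obs(): the state.
- env.get_image(name): name is "scene" or "side" or "wrist"; returns a dict with "frame" (480x640x3 uint8, red, green, blue), "fx", "fy", "cx", "cy" (pixels), "R" (3x3) and "t" (3): a world point X has camera coordinates R X + t. Camera axes: x right, y down, z forward; pixel columns grow to the right and rows downward; lengths in mm; the calibration is good to about 2 mm. A picture is of the moment at which its call begins. There is no depth.
A pose or a line that the arm cannot do raises env.MotionError and nothing moves.
- env.sign_off(): hands the job in, once; it reports no verdict.
The state is a dict: "time": time; "q": joint angles; "joint_velocities": joint speeds; "tau": joint torques, N m; "tcp_pos": TCP position; "tool_rot": TCP orientation; "ft_force": force on the tool from outside, world axes, zero at the start; "torque": the same for the moment, N m; "opening": finger opening in mm.
Only numpy, scipy, OpenCV 4.12 (cv2) and the standard library are available. Lean on these libraries where they do the work, as an engineer would, in place of code of your own. Each camera call takes 0.05 s, during which the arm holds its last target.

## Working session

There is one attempt and no reset: what is moved stays moved. The work goes in short steps, each a Python script; the robot and the scene stay as the last script left them, time stands still between calls to the robot, and variables do not carry over. Pictures are saved under pics/ and viewed, and the job is handed in when it is done.

```bash
ls; mkdir -p pics
python3 - <<'E'
from rig import env
import cv2,numpy as np
for n in ["scene","side","wrist"]:
    d=env.get_image(n); cv2.imwrite(f"pics/a_{n}.png",d["frame"][:,:,::-1]); np.savez(f"pics/a_{n}.npz",**d)
    print(n,d["fx"],d["cx"],d["cy"],(-d["R"].T@d["t"]).round(),d["R"].round(2).tolist())
o=env.get_obs();print(o)
E
```

```text
pics
scene 552.3453587932921 323.6823910640875 246.18968622198295 [1386.  669.  831.] [[-0.63, 0.77, -0.01], [0.43, 0.34, -0.84], [-0.64, -0.54, -0.54]]
side 459.74125311191756 314.55812795939426 249.40747714025395 [341. 727. 752.] [[-0.93, -0.37, 0.02], [-0.24, 0.56, -0.8], [0.28, -0.74, -0.61]]
wrist 352.85260699374567 322.1168948278136 236.6396470629019 [624.  75. 384.] [[1.0, 0.0, -0.0], [0.0, -0.96, 0.26], [-0.0, -0.26, -0.96]]
{'time': 0.15, 'q': array([-9.54853241e-02,  4.94019949e-01,  1.34594325e+00,  1.66259178e-05,
        1.30251151e+00, -9.55168151e-02]), 'joint_velocities': array([-0.00115273, -0.00202576, -0.0023399 , -0.00099891, -0.00064696,
        0.00044555]), 'tau': array([ 1.45823004e-03, -8.79202652e+01, -3.82049453e+01,  7.07547739e-02,
        5.02106908e-02, -1.00879424e-04]), 'tcp_pos': array([6.24748150e+02, 4.18196571e-02, 2.35503420e+02]), 'tool_rot': array([-3.14071615e+00, -1.00076960e-04,  1.57082336e+00]), 'ft_force': array([ 0.47743728, -0.40028172, -0.1976896 ]), 'torque': array([ 0.05360745, -0.00142515, -0.00169213]), 'opening': 91.31918133885519}
```

View pics/a_scene.png

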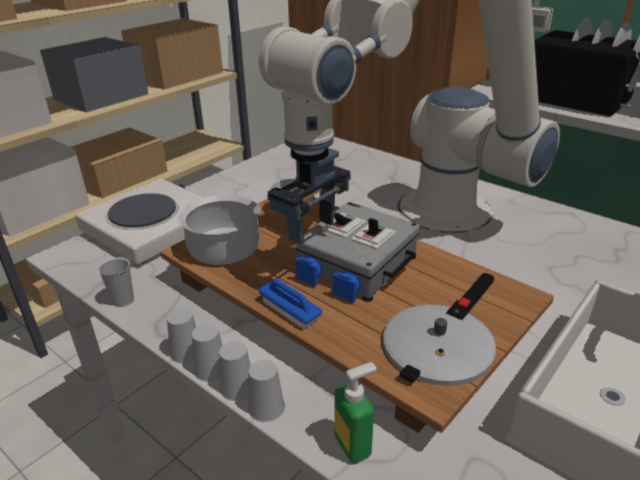

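View pics/a_side.png

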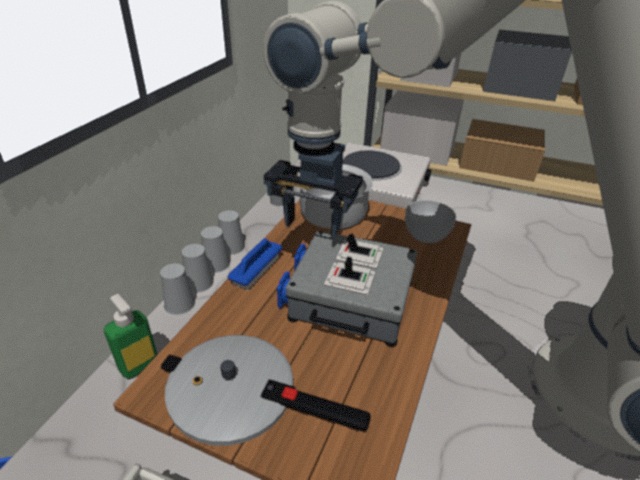

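View pics/a_wrist.png

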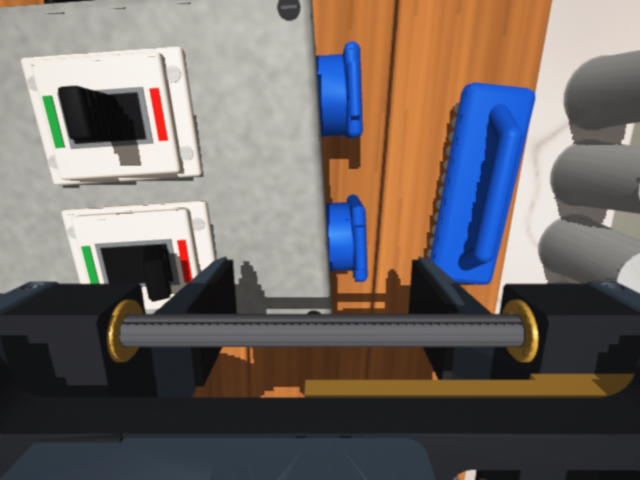

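The wrist view shows the upper breaker (+y, handle at about (85,110)) as the tripped one. The lower handle, at (155,285), leans towards the red mark. I'll locate both by their colour marks.

```bash
cat > h.py <<'E'
import cv2,numpy as np
from rig import env
def ray(d,u,v,z):
    R,t=np.array(d["R"]),np.array(d["t"]); c=-R.T@t
    r=R.T@np.array([(u-d["cx"])/d["fx"],(v-d["cy"])/d["fy"],1.]); return c+r*(z-c[2])/r[2]
def proj(d,X):
    p=np.array(d["R"])@np.array(X)+np.array(d["t"]); return d["fx"]*p[0]/p[2]+d["cx"],d["fy"]*p[1]/p[2]+d["cy"]
def marks(d,z=192,amin=60):
    hsv=cv2.cvtColor(np.ascontiguousarray(d["frame"]),cv2.COLOR_RGB2HSV)
    out=[]
    for n,m in (("green",cv2.inRange(hsv,(45,120,40),(80,255,255))),("red",cv2.inRange(hsv,(0,160,80),(6,255,255))|cv2.inRange(hsv,(174,160,80),(180,255,255)))):
        k,l,s,c=cv2.connectedComponentsWithStats(m)
        for i in range(1,k):
            if s[i,4]>=amin: out.append((n,s[i,:5].tolist(),c[i].round(1).tolist(),ray(d,*c[i],z).round(1).tolist()))
    return out
def shot(n,f):
    d=env.get_image(n); cv2.imwrite(f"pics/{f}.png",d["frame"][:,:,::-1]); np.savez(f"pics/{f}.npz",**d); return d
E
python3 - <<'E'
from h import *
d=dict(np.load("pics/a_wrist.npz"))
for m in marks(d): print(m)
for n in("scene","side"):
  d=dict(np.load(f"pics/a_{n}.npz"))
  for m in marks(d,amin=5): print(n,m)
print([env.ik([x,30,330],[3.14159,0,1.5708]) is not None for x in (500,540,580)])
E
```

```text
('green', [43, 96, 21, 52, 428], [52.9, 121.1], [484.3, 84.1, 192.0])
('green', [82, 247, 16, 38, 278], [89.9, 265.4], [489.7, 4.6, 192.0])
('red', [150, 88, 17, 53, 438], [158.2, 113.7], [539.4, 87.7, 192.0])
('red', [178, 240, 14, 42, 315], [184.4, 260.5], [544.7, 7.7, 192.0])
scene ('green', [335, 384, 39, 79, 1698], [355.9, 424.8], [960.6, 370.6, 192.0])
scene ('red', [458, 297, 13, 10, 83], [463.9, 301.7], [614.4, 359.7, 192.0])
side ('green', [105, 311, 51, 67, 1306], [127.4, 340.4], [786.6, 375.2, 192.0])
side ('red', [281, 386, 17, 14, 161], [289.2, 392.9], [510.9, 366.5, 192.0])
[True, True, True]
```

Run:
```python
from h import *
o=env.get_obs(); p=o["tcp_pos"]
env.movel([p[0],p[1],345]); env.movel([512,60,345],[3.14159,0,1.5708+.065])
env.grip(40)
d=shot("wrist","b_wrist")
for m in marks(d): print(m)
shot("scene","b_scene");shot("side","b_side")
o=env.get_obs();print(o["time"],o["tcp_pos"],o["ft_force"],o["opening"],o["tool_rot"])
s=cv2.imread("pics/b_side.png");cv2.imwrite("pics/b_sidez.png",cv2.resize(s[200:330,270:430],None,fx=5,fy=4,interpolation=cv2.INTER_CUBIC))
```

```text
('green', [609, 0, 31, 51, 944], [625.5, 31.3], [732.9, 229.8, 192.0])
('green', [291, 185, 5, 28, 106], [293.2, 198.9], [484.9, 84.0, 192.0])
('green', [294, 273, 4, 25, 83], [295.2, 285.7], [490.3, 3.4, 192.0])
('red', [355, 185, 5, 29, 120], [357.2, 199.0], [540.0, 87.5, 192.0])
3.075 [511.99365877  59.99474184 345.01479842] [0.6909039  0.30538292 0.28122951] 39.90432070030665 [3.14155728e+00 1.82116866e-05 1.63577025e+00]
```

View pics/b_wrist.png

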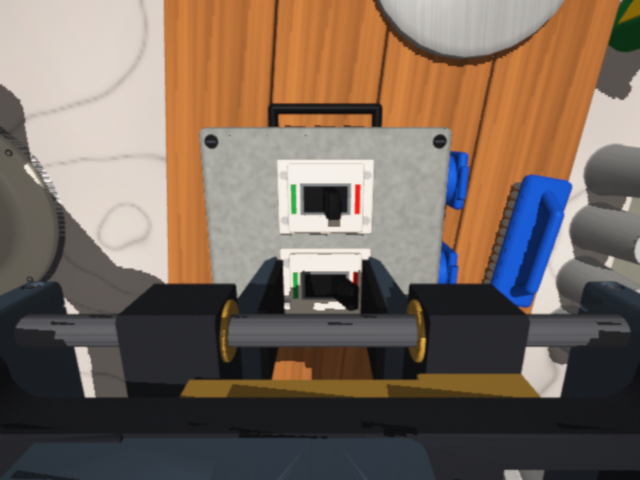

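View pics/b_sidez.png

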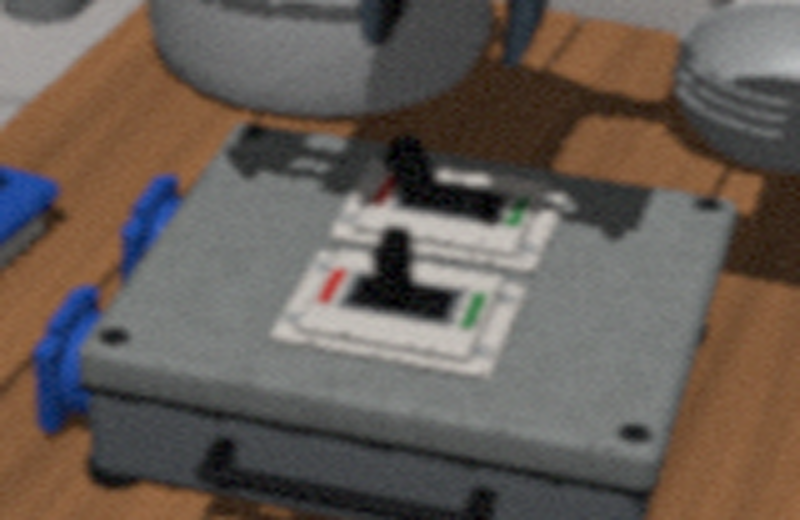

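The wrist view shows the +y breaker's handle tip near (333,221), and the other handle leaning to ON. In the side view both handles stand out. Next: tip x.

Run:
```python
from h import *
d=dict(np.load("pics/b_wrist.npz"))
cv2.imwrite("pics/b_wz.png",cv2.resize(d["frame"][150:310,260:400,::-1],None,fx=4,fy=3.5,interpolation=cv2.INTER_CUBIC))
c=np.array([512.4,85.8]);a=.063;ex=np.array([np.cos(a),np.sin(a)])
for uv in[(325,221),(333,221),(341,221)]: 
  X=ray(d,*uv,226); print(X.round(1),(X[:2]-c)@ex,(X[:2]-c)@[-ex[1],ex[0]])
d=dict(np.load("pics/b_side.npz"));print(ray(d,270+398/5,200+238/4,226))
for n in("b_wrist","b_side"):
  d=dict(np.load(f"pics/{n}.npz"))
  print(n,[np.round(proj(d,[*(c+x*ex),226]),1).tolist() for x in(-10,0,10)])
```

```text
[512.8  74.  226. ] -0.3672489537107854 -11.816820946479263
[519.   74.4 226. ] 5.857703225672732 -11.798955070614907
[525.2  74.8 226. ] 12.082723398779228 -11.781088999605684
[515.61813156  83.57073556 226.        ]
b_wrist [[312.6, 206.0], [325.6, 206.0], [338.6, 206.0]]
b_side [[356.2, 261.8], [350.9, 260.6], [345.6, 259.5]]
```

View pics/b_wz.png

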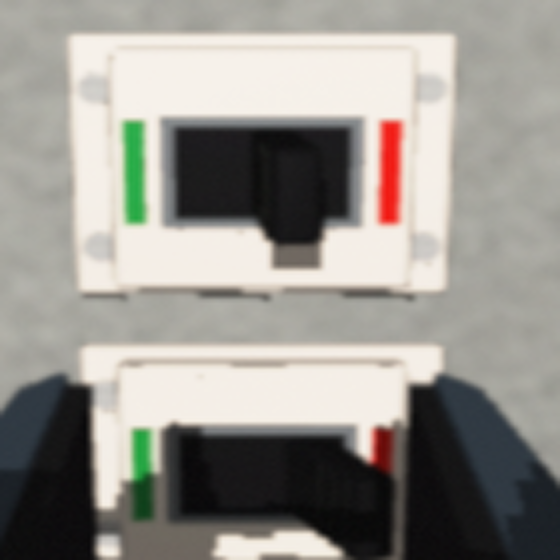

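```bash
cat >> h.py <<'E'
C=np.array([512.4,85.8]);A=.063;EX=np.array([np.cos(A),np.sin(A)]);RPY=[3.14159,0,1.5708+A]
def P(x,zt): return [*(C+x*EX),zt+22]   # jaw centre x in breaker frame, fingertip height
def st():
    o=env.get_obs(); return o["time"],(o["tcp_pos"][:2]-C)@EX,o["tcp_pos"][2]-22,o["ft_force"][:2]@EX,o["ft_force"][2]
E
python3 - <<'E'
from h import *
env.movel(P(6.4,270),RPY); print(env.movel(P(6.4,210),vel=60,force_limit=6)); print(np.round(st(),2))
shot("scene","c_scene");shot("side","c_side")
s=cv2.imread("pics/c_side.png");cv2.imwrite("pics/c_sidez.png",cv2.resize(s[180:330,250:430],None,fx=4,fy=3.5,interpolation=cv2.INTER_CUBIC))
E
```

```text
False
[  4.78   6.64 210.35   0.35  -0.5 ]
```

View pics/c_sidez.png

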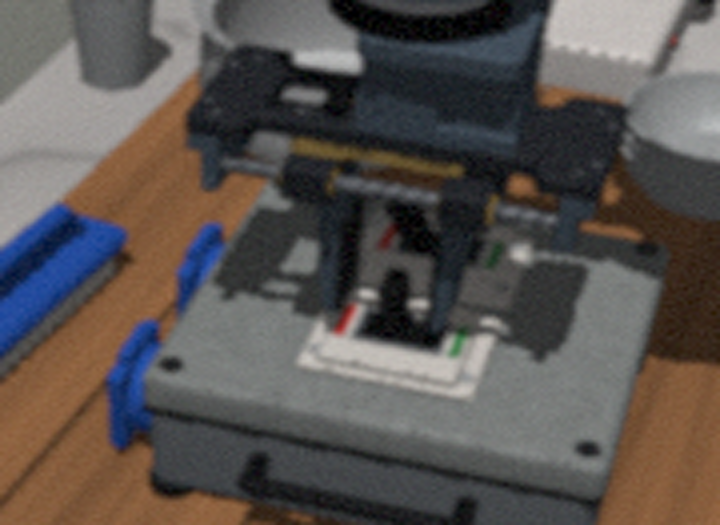

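The fingers straddle the handle, with clearance on both sides. Now the push to OFF, in small steps with the force read at each one.

Run:
```python
from h import *
f0=np.median([st()[3] for _ in range(1)])
print(env.movel(P(-8,210),vel=40,force_limit=4)); print(np.round(st(),2))
x=st()[1]; peak=0; log=[]; xd=None
while x>-46:
    x-=.5
    env.movel(P(x,210),vel=10)
    s=st(); f=s[3]-f0; log.append((round(s[0],2),round(s[1],2),round(s[2],1),round(f,2),round(s[4],1)))
    if f>16: print("stop hi"); break
    if xd is None:
        peak=max(peak,f)
        if peak>4.5 and f<peak-2.5: xd=x; print("drop at",x,"peak",peak); fl=f
    else:
        fl=min(fl,f)
        if f>fl+4.5 and f>6: print("stop felt"); break
        if x<xd-5: print("5mm past");break
for l in log: print(*l)
```

```text
False
[ 5.3800e+00 -8.1200e+00  2.1012e+02  4.6000e-01  1.0000e-02]
drop at -26.62257095486108 peak 6.795634167818027
stop felt
5.63 -8.55 210.0 0.16 -0.2
5.88 -9.11 210.0 0.32 0.1
6.13 -9.57 210.0 2.36 -0.1
6.38 -10.07 210.0 2.42 0.2
6.63 -10.66 210.0 0.85 0.2
6.88 -11.21 210.0 1.65 0.1
7.13 -11.71 210.0 0.35 -0.7
7.38 -12.2 210.0 1.53 0.9
7.63 -12.71 210.0 1.62 0.1
7.88 -13.2 210.0 0.73 0.3
8.13 -13.7 210.0 1.45 -0.3
8.38 -14.18 210.0 0.22 -1.1
8.63 -14.68 210.0 1.05 0.8
8.88 -15.2 210.0 0.79 -0.1
9.13 -15.74 210.0 1.43 0.3
9.38 -16.12 210.0 1.45 -0.5
9.63 -16.63 210.0 1.58 0.1
9.88 -17.16 210.0 0.62 0.2
10.13 -17.66 210.0 0.04 -0.3
10.38 -18.15 210.0 0.64 -0.7
10.63 -18.65 210.0 1.07 0.2
10.88 -19.16 210.0 1.73 -0.2
11.13 -19.63 210.0 1.24 -0.4
11.38 -20.16 210.0 1.16 -0.2
11.63 -20.66 210.0 0.85 -0.2
11.88 -21.16 210.0 1.2 0.1
12.13 -21.65 210.0 0.8 0.3
12.38 -22.13 210.0 0.85 0.3
12.63 -22.49 210.0 1.08 -0.4
12.88 -22.92 210.0 3.96 -1.2
13.13 -23.42 210.1 5.79 -1.0
13.38 -23.85 210.1 5.89 -1.4
13.63 -24.34 210.1 6.54 -1.6
13.88 -24.76 210.1 6.8 -3.1
14.13 -25.28 210.1 5.77 -2.1
14.38 -25.9 210.1 5.14 -2.4
14.63 -26.89 210.0 3.26 -0.4
14.88 -27.09 210.0 4.87 -1.5
15.13 -27.24 210.1 7.39 -1.9
15.38 -27.4 210.2 9.29 -2.8
```

Spring onset, peak 6.8 N, drop, then a hard rise: that fits latch and stop. I'll back off and check that the handle stays OFF.

Run:
```python
from h import *
env.movel(P(-18,210),vel=60);env.sleep(.3);print(np.round(st(),2))
shot("side","d_side")
s=cv2.imread("pics/d_side.png");cv2.imwrite("pics/d_sidez.png",cv2.resize(s[180:330,250:430],None,fx=4,fy=3.5,interpolation=cv2.INTER_CUBIC))
```

```text
[ 16.   -18.23 209.98   0.84  -0.33]
```

View pics/d_sidez.png

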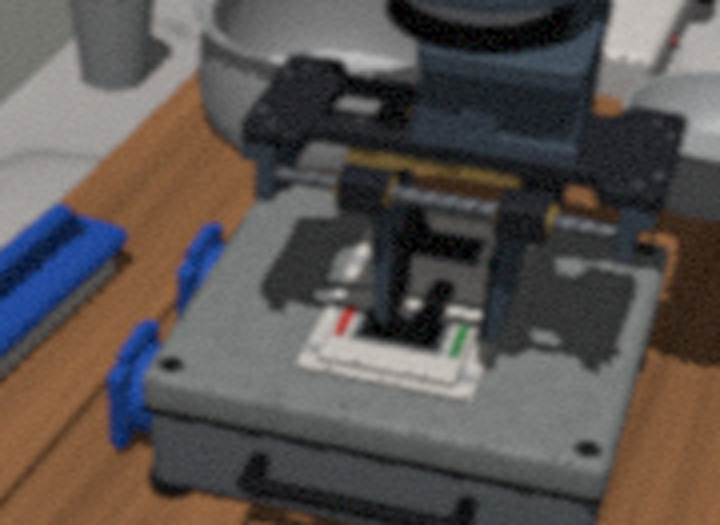

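The handle leans to the green mark by itself, so it is latched OFF. Now the throw to ON along the arc.

Run:
```python
from h import *
f0=st()[3]
env.movel(P(-5,208.5),vel=40,force_limit=5)
x=st()[1]; log=[]
def zt(x): # follow the tip corner up to upright, then slightly down
    c=np.clip((15-x)/57,-.5,.5); return 212.3-(3.8 if x<15 else 1.5)*min(1,((x-15)/16)**2)
while x<34:
    x+=.6
    env.movel(P(x,zt(x)),vel=10)
    s=st(); f=s[3]-f0; log.append((round(s[0],2),round(s[1],2),round(s[2],1),round(f,2),round(s[4],1)))
    if f<-15: print("hi"); break
for l in log: print(*l)
shot("side","e_side")
s=cv2.imread("pics/e_side.png");cv2.imwrite("pics/e_sidez.png",cv2.resize(s[180:330,250:430],None,fx=4,fy=3.5,interpolation=cv2.INTER_CUBIC))
```

```text
16.77 -4.36 208.5 0.01 0.5
17.02 -3.67 208.5 -0.04 0.1
17.27 -3.06 208.5 -0.54 0.7
17.52 -2.46 208.5 1.0 -0.5
17.77 -1.86 208.5 -0.1 -0.3
18.02 -1.28 208.5 -0.01 -0.3
18.27 -0.95 208.5 -2.16 -0.9
18.52 -0.34 208.8 -3.74 -1.7
18.77 0.49 209.2 -3.42 -1.6
19.02 1.18 209.4 -2.68 -1.0
19.27 1.77 209.7 -1.93 -1.6
19.52 2.37 209.9 -3.53 -2.6
19.77 2.98 210.2 -2.78 -2.0
20.02 3.57 210.4 -3.1 -1.7
20.27 4.17 210.6 -2.67 -1.8
20.52 4.79 210.7 -3.18 -2.5
20.77 5.38 210.9 -1.93 -1.5
21.02 6.0 211.1 -3.14 -1.3
21.27 6.6 211.3 -2.03 -1.9
21.52 7.16 211.4 -2.66 -2.0
21.77 7.8 211.5 -2.37 -2.6
22.02 8.39 211.7 -3.05 -0.8
22.27 9.0 211.8 -2.72 -0.9
22.52 9.59 211.9 -2.54 -1.2
22.77 10.19 212.0 -2.45 -0.6
23.02 10.81 212.1 -1.46 -0.3
23.27 11.42 212.2 -2.73 0.6
23.52 12.03 212.2 -3.06 1.5
23.77 12.65 212.3 -2.7 1.8
24.02 13.22 212.3 -2.91 2.8
24.27 13.75 212.3 -1.89 2.0
24.52 14.36 212.3 -2.64 1.3
24.77 14.97 212.3 -2.58 1.0
25.02 15.56 212.3 -2.05 1.3
25.27 16.11 212.3 -2.87 2.3
25.52 16.76 212.3 -2.67 2.6
25.77 17.42 212.3 -2.54 2.0
26.02 18.04 212.3 -2.14 2.2
26.27 18.62 212.2 -2.2 2.0
26.52 19.22 212.2 -2.11 0.9
26.77 19.83 212.2 -2.37 2.2
27.02 20.4 212.1 -1.75 1.8
27.27 20.95 212.1 -0.7 1.3
27.52 21.58 212.1 -1.38 0.4
27.77 22.2 212.0 -0.76 0.8
28.02 22.79 211.9 -0.58 1.0
28.27 23.39 211.9 -1.02 1.8
28.52 24.0 211.8 -0.99 0.3
28.77 24.59 211.8 -0.76 0.8
29.02 25.19 211.7 0.78 1.1
29.27 25.81 211.6 0.75 0.9
29.52 26.36 211.5 -0.75 -0.2
29.77 26.98 211.5 0.25 -0.1
30.02 27.57 211.4 -0.36 -0.3
30.27 28.17 211.3 0.49 -0.4
30.52 28.75 211.2 0.03 0.3
30.77 29.35 211.1 0.46 0.9
31.02 29.94 211.0 -0.44 -0.2
31.27 30.56 210.9 -0.04 -0.3
31.52 31.16 210.8 0.66 0.1
31.77 31.74 210.8 0.28 -0.4
32.02 32.34 210.8 0.39 -0.1
32.27 32.95 210.8 0.21 0.7
32.52 33.55 210.8 0.68 0.0
32.77 34.14 210.8 -0.47 0.1
```

View pics/e_sidez.png

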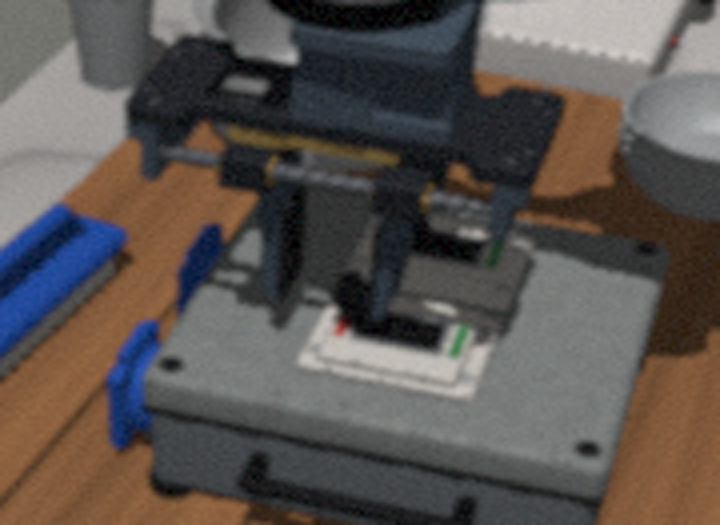

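Run:
```python
from h import *
env.movel(P(33,330),vel=100,force_limit=5); env.movel([*(C+[0,-26]),345],vel=120); env.sleep(.3)
print(np.round(st(),2)); d=shot("wrist","f_wrist");shot("side","f_side")
w=cv2.resize(cv2.imread("pics/f_wrist.png")[150:310,260:400],(400,480));s=cv2.resize(cv2.imread("pics/f_side.png")[220:310,310:400],(400,480))
cv2.imwrite("pics/f.png",np.hstack([w,s]))
```

```text
[ 34.98  -1.3  322.95  -0.54   0.38]
```

View pics/f.png

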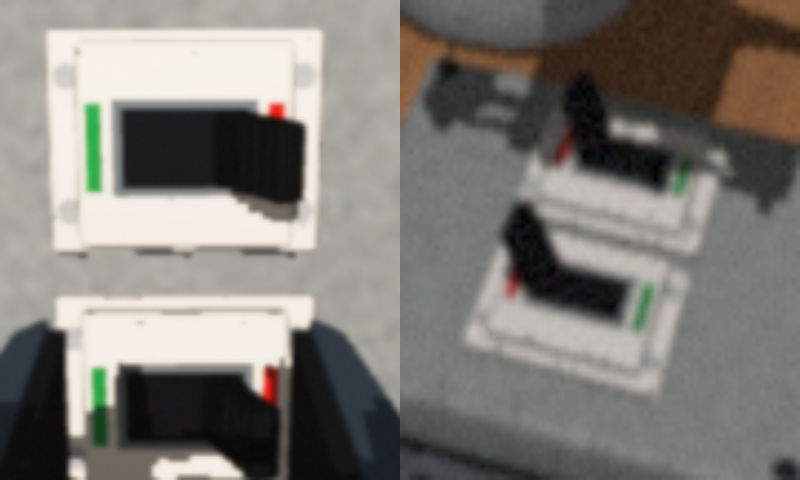

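View pics/f_side.png

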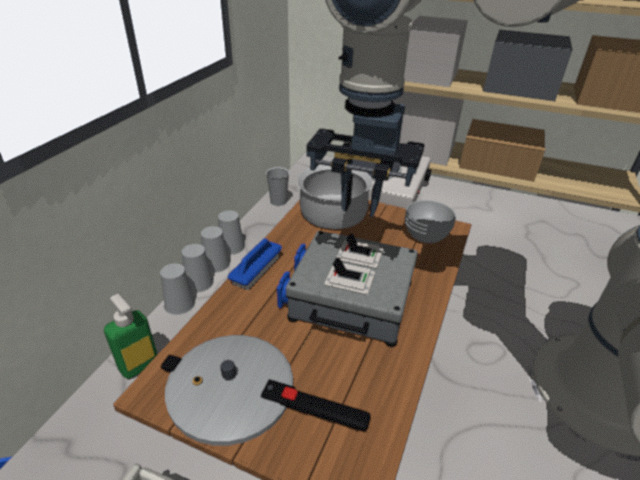

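Both handles now lean over the red (ON) marks: the reset one's tip is at about (335,265) and the other at (352,240) in the side view. The pots and other things look as they did before, and the gripper is well clear.

```bash
python3 -c "
from rig import env
print(env.sign_off(), env.get_obs()['time'])"
```

```text
the job is handed in; nothing more can be done
the job is handed in; nothing more can be done
```

I reset the tripped breaker (the +y one) and handed the job in at about 35 s of the 58 s allowed. No verdict is reported.

- **Push to OFF:** With the fingers either side of the handle, the spring peaked at about 6.8 N. The resistance then dropped as the latch took, and I stopped at the hard stop at about 9.3 N. The 6.8 N peak was just under the stated 7 to 14 N range. The handle stayed OFF when I backed off.
- **Throw to ON:** I followed the tip's arc with about 4 N at most, until it snapped over.
- **Last checks:** After the gripper was raised clear, the last pictures showed the reset handle standing ON by itself and the other handle still ON. The side view showed the pots and other things where they had been. I judged these by eye and did not measure final tip or object positions. No check failed or disagreed.

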